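Latch the strap-template jig shut

TASK

Close the draw latch of the edge-filing jig so that the sliding jaw grips the two acrylic strap templates: hook the steel loop's cross bar down into the notches of the blue keeper on the sliding jaw, let go of it, then throw the red lever over its toggle point until it lies flat and stays there with the loop taut. Work gently, feeling for the notches and for the lever's stop instead of forcing either, and leave the other things on the bench where they are.

Things in the scene. Friction and masses are not known exactly. Their poses are not given: they have to be found in the camera images.
- jig: Jig fixed to the bench: plywood base 290 x 120 x 12 mm. Origin: centre of its underside, z up, x along the jig from the red lever to the blue keeper, y across. All moves in its x-z plane at y 0. In mm along x: rubber lever rest -130 to -114, top z 42; steel bracket -53 to -17, top z 64; fixed jaw -5 to 15, z 48; brown acrylic templates 16 to 25, top z 72; then the sliding jaw.
- pivot (a point): Lever axis in its bracket, at jig x -35, z 50 mm. The loop's hinge pin sits on the lever 24 mm from it: at lever angle t the pin is at jig x = -35 - 24 cos(t - 0.21), z = 50 + 24 sin(t - 0.21) mm.
- rails: Two rails fixed on the base, carrying the sliding aluminium jaw with the blue keeper. Origin at jig x 85, z 12 mm, axes as the jig's: the pose of the rails, NOT of the jaw. The jaw stands open by g = 5 to 20 mm towards +x, different each time and not measured: find the notches by feel or by sight. It slides with 5 N of friction until the templates stop it (g = 0).
- notch_shut (a point): Where the bar's centre lies once latched (jig x 85, z 50 mm). Keeper: two blue cheeks at y 18 to 28 and -18 to -28 mm; between them 36 mm is free for fingers down to z 22. Each has a notch open upward, 11 mm wide in x: floor z 46, block tops z 56. It spans jig x 81+g to 92+g mm. The block on the lever side (its notch face is the lip that holds the bar) is 28 mm long, the rear one 14.
- lever (a joint): Lever angle, rad: 0 = shut, red handle flat, pointing along jig -x; at angle t it points from the pivot along jig (x, z) = (-cos t, sin t); 1.57 upright, limit 2.5. Light friction: stays where left. With the loop hooked it resists with up to about 7 N at 80 mm from the pivot, toggles at about 0.21 rad and below that pulls itself shut onto a hard stop.
- handle_tip (a point): Middle of the end of the red handle, 108 mm from the pivot. The red part, 26 mm wide and 14 mm thick, spans 48 to 108 mm from the pivot, centred on the line through it.
- loop (a joint): Angle of the steel loop on the lever, rad. The loop points from its pin towards jig +x, raised above level by (loop angle - lever angle): 0 = level, 1.57 = straight up. At the start it stands up by friction; leaned below about 1 rad it falls towards the keeper. The free lever follows when the bar is carried; keep the bar over 117 mm from the pivot or the lever folds shut.
- bail (a joint): Stretch of the springy loop along its length, m: 0 = slack. It pulls with about 14 N per mm; about 0.005 when properly latched.
- bar (a point): Middle of the loop's cross bar, a steel rod 8 mm thick along jig y, 137 mm from the loop's pin. The loop's side arms (8 mm rods) leave 64 mm free between them and pass outside the keeper's cheeks. Hooked, the bar lies on the notch floors: centre at jig z 50 mm.
- pen: blue edge-paint pen, 120 mm long, 16 mm thick, lying beside the jig. Bystander; origin at its underside.
- spool: thread spool, 38 mm across, 45 mm tall, standing near the jig. Bystander; origin at its underside.
- paint_jar: brown edge-paint jar, 52 mm across, 60 mm tall. Bystander; origin at its underside.
- glue_pot: yellow glue pot with white cap, 60 mm across, 75 mm tall. Bystander; origin at its underside.
- burnisher: turned wooden edge burnisher, 48 mm across, 72 mm tall, standing. Bystander; origin at its underside.
- mallet: hammer lying flat, about 250 mm long. Bystander; origin at its underside.
- ink_tray: black tray 110 x 80 x 36 mm with a white pad. Bystander; origin at its underside.

How it is judged:
On the way, in this order (a step that is already met when the one before it is completed fails the run):
1. the loop's bar lies down in the keeper's notches while the lever is still open (value of joint lever above 1 rad and z of bar in the frame of jig below 0.0535 m and x of bar in the frame of jig between 0.082 and 0.111 m), for 0.2 s.
2. the lever is over its toggle point and flat, the loop taut on the keeper (value of joint lever below 0.1 rad and value of joint bail above 0.003 m), for 0.2 s.
At the end, for the whole second after the job is handed in: The lever lies flat within 0.10 rad of shut and at rest, the loop is stretched by more than 3 mm, and its bar sits in the keeper's notches with the jaw drawn shut (bar centre at jig x 79 to 90 mm, z 44 to 54.5 mm) (all of step 2 and x of bar in the frame of jig between 0.079 and 0.09 m and z of bar in the frame of jig between 0.044 and 0.0545 m and velocity of joint lever below 0.05 rad/s); the robot touches nothing.
It fails at once if the lever is pushed with more than 20 N (contact force between the fingers and lever_c0 above 20 N or contact force between the fingers and lever_c1 above 20 N).
It fails at once if the loop is forced against the keeper or jaw with more than 25 N while the lever is still open (above 1.0 rad) (value of joint lever above 1 rad and contact force between bail and rails above 25 N).
It fails at once if another thing on the bench is moved by more than 20 mm (distance of any of pen, spool, paint_jar, glue_pot, burnisher, mallet, ink_tray from where it was at the start of the episode above 0.02 m).
It also fails if it takes over 72 s, if anything falls off the work surface, if the arm or the gripper's body presses on something with over 40 N, if the wrist force passes 120 N, or if a joint passes its speed limit or range.

ROBOT

A 7-joint arm with a two-finger parallel gripper is mounted at the origin on the work surface. World frame = base frame: x ahead of the robot, y to its left, z up, the work surface at z = 0. Lengths are in m, angles in rad, forces in N, time in s.
With the tool pointing down it reaches from about 0.4 to 0.875 m from the base axis. Payload 19.3 kg.
Tool frame: the origin (TCP) lies midway between the tips of the shut fingers; the grasp point (between the pads) lies bot.tcp_to_grasp behind it (bot.tcp_to_grasp is the distance from the TCP to the grasp point, in m); z points along the fingers, y is the line along which they close (so a half turn about z gives the same grasp; the last joint's range is limited). The gripper opens to 85 mm and grips with 20 to 120 N. Pads are 22 mm wide; open, the fingers measure 114 mm over their backs; the gripper's body (76 mm by 85 mm) begins 54 mm behind the grasp point. The pads swing forward as they close: fully open they stand 13 mm farther back than shut.
Start: joints at [1.253, 0.521, -0.036, 1.599, 0.021, 1.021, -0.113], TCP at [0.153, -0.606, 0.231] pointing down, gripper open.
Joint ranges: [-2.91, 2.91], [-0.3, 2.13], [-1.5, 1.42], [0.17, 2.43], [-1.26, 4.41], [0.16, 1.93], [-2.52, 2.52]. Speed limits (rad/s): [1.89, 1.89, 2.39, 2.39, 3.01, 3.01, 3.01].

INTERFACE

Orientations are given as [roll, pitch, yaw] about the fixed x, y, z axes, in that order (R = Rz(yaw) Ry(pitch) Rx(roll)).
In Python, from workcell import observe, imaging, bot gives the robot as it stands.
- The arm moves only by the tool send_rows, never from a script. Its argument "plan" is text: rows parted by semicolons, each of 7 numbers parted by spaces: the shift along the tool's x, y, z in m, then the turn, a rotation vector about the tool's x, y, z in degrees, then the finger opening in m, from 0 to 0.0854. In form: dx dy dz rx ry rz claw; .... A call has 1 to 10 rows; each row is the pose to reach, as a shift and turn from the pose commanded when the call began, along the tool's axes at that moment; what a row does not reach only later rows make up. A row lasts 1/12 s, in which the tool goes at most 41.7 mm and 7.16 degrees, less where a joint would pass 70% of its speed; a pose out of reach is approached as far as the arm can. A call with a gripper value outside its range is refused whole. The fingers move at their own pace and stop on an object; "grip_force" is the grip in N (left out, the last holds). Time passes only in rows, so rows that repeat a pose let the fingers close. It gives the time, the measured TCP pose, the force, the opening and the grip force at its end, in the units of the state.
- observe(): the state, without advancing time (a new reading comes with each control period).
- imaging.grab_frame(name): name is "side" or "top" or "wrist"; returns a dict with "color" (480x640x3 uint8, red, green, blue), "fx", "fy", "cx", "cy" (pixels), "eye" and "orientation" of the camera in the world; the wrist camera has in their place "tool_from_camera" (4x4, takes a point from camera to tool coordinates, whose origin is the TCP and whose axes are the flange's). Camera axes: x right, y down, z forward; pixel columns grow to the right and rows downward; lengths in m; the calibration is good to about 2 mm. A picture is of the moment at which its call begins: read the wrist's pose just before it. There is no depth.
- bot.job_done(): hands the job in; it is judged then, once.
The state is a dict: "clock": time; "qpos": joint angles; "qd": joint speeds; "joint_efforts": joint torques, N m; "position": TCP position; "tool_rot": TCP orientation; "force": force on the tool from outside, world axes, zero at the start; "moment": the same for the moment, N m; "grip_width": finger opening in m; "finger_force": force on a finger pad.
Only numpy, scipy, OpenCV 4.12 (cv2) and the standard library are available. Lean on these libraries where they do the work, as an engineer would, in place of code of your own. Each camera call takes 0.05 s, during which the arm holds its last target. There are 200 camera calls.

## Working session

There is one attempt and no reset: what is moved stays moved. The work goes in short steps, Python scripts to look and compute and a tool call to move; the robot and the scene stay as the last step left them, time stands still between calls to the robot, and variables do not carry over. Pictures are saved under pics/ and viewed, at most 10 in all, crops included, and the job is handed in when it is done.

Besides the shell and the picture viewer there is one more tool, called after "Emit:" in YAML: its name, and indented under it one key for each argument. send_rows: Moves the arm, as the interface text tells. Its arguments: {"type":"object","properties":{"plan":{"type":"string"},"grip_force":{"type":"number"}},"required":["plan"]}

```bash
mkdir -p pics; ls
python3 - <<'E'
from workcell import observe, imaging, bot
import cv2,numpy as np
s=observe();print(s, bot.tcp_to_grasp)
for n in("side","top"):
    f=imaging.grab_frame(n);cv2.imwrite(f"pics/{n}0.png",f["color"][:,:,::-1])
    print(n,{k:np.round(v,4).tolist() if not isinstance(v,str) else v for k,v in f.items() if k!="color"})
E
```

```text
pics
{'clock': 0.0, 'qpos': array([ 1.25277297,  0.52202547, -0.03632609,  1.59999684,  0.02120954,
        1.02109161, -0.11280052]), 'qd': array([-0.00236437,  0.00067789, -0.00024029,  0.00107799, -0.0005988 ,
       -0.00214831,  0.00112933]), 'joint_efforts': array([-9.40884238e-04, -9.27139807e+01,  1.97933011e+00, -3.69951832e+01,
        1.78087084e-02,  8.07208009e-03, -4.91092931e-05]), 'position': array([ 0.15318863, -0.60559273,  0.23072261]), 'tool_rot': array([-3.14046021e+00,  8.94650774e-05,  2.47816564e-01]), 'force': array([-0.05191289,  1.34758   ,  0.25168338]), 'moment': array([ 0.00615621,  0.01179246, -0.08772866]), 'finger_force': 0.0, 'grip_width': 0.08518900371741142} 0.0187
side {'fx': 504.3481, 'fy': 504.3481, 'cx': 314.059, 'cy': 239.5023, 'eye': [0.3284, 0.7462, 0.6778], 'orientation': [-2.2289, 0.0172, -2.8748]}
top {'fx': 601.3968, 'fy': 601.3968, 'cx': 317.9043, 'cy': 236.3927, 'eye': [0.3362, -0.0184, 1.3647], 'orientation': [-2.9731, -0.0113, -1.5702]}
```

View pics/side0.png

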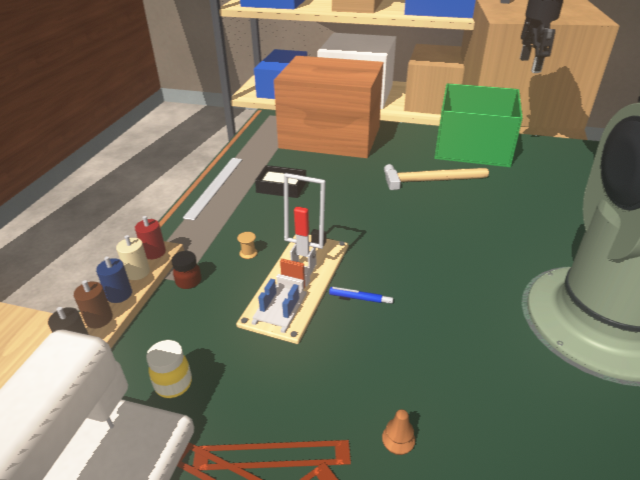

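View pics/top0.png

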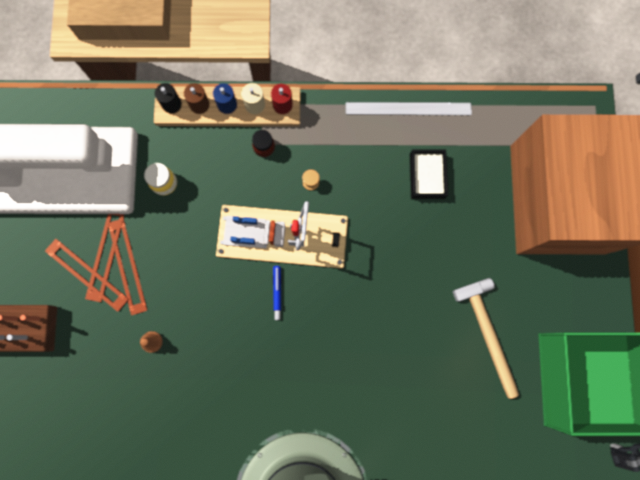

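The side view shows the loop standing up, with its bar near (305,178), the lever up at (302,220) and the keeper at (267,295)/(290,300). In the top view the jig runs from (218,207) to (349,268), with the keeper end on the left.

```bash
cat > h.py <<'E'
import numpy as np,cv2
from scipy.spatial.transform import Rotation as R
from workcell import observe,imaging,bot
def cam(f):
    if "eye" in f: return R.from_euler("xyz",f["orientation"]).as_matrix(),np.array(f["eye"])
    s=observe();T=np.array(f["tool_from_camera"]);Rt=R.from_euler("xyz",s["tool_rot"]).as_matrix()
    return Rt@T[:3,:3],Rt@T[:3,3]+s["position"]
def ray(f,p):
    C,e=cam(f);return e,C@np.array([(p[0]-f["cx"])/f["fx"],(p[1]-f["cy"])/f["fy"],1])
def plane(f,p,z):
    e,d=ray(f,p);return e+d*(z-e[2])/d[2]
def proj(f,P):
    C,e=cam(f);v=(np.atleast_2d(P)-e)@C;return np.c_[f["fx"]*v[:,0]/v[:,2]+f["cx"],f["fy"]*v[:,1]/v[:,2]+f["cy"]]
def yplane(f,p,o,n):   # ray with vertical plane through o, normal n
    e,d=ray(f,p);return e+d*((o-e)@n)/(d@n)
E
python3 - <<'E'
from h import *
f=imaging.grab_frame("top");hsv=cv2.cvtColor(f["color"],cv2.COLOR_RGB2HSV)
roi=np.zeros((480,640),np.uint8);roi[195:280,205:360]=1
m=cv2.inRange(hsv,(12,60,120),(32,255,255))*roi
m=cv2.morphologyEx(m,cv2.MORPH_OPEN,np.ones((3,3)))
c=max(cv2.findContours(m,0,2)[0],key=cv2.contourArea)
h=cv2.convexHull(c)
pts=np.float32([plane(f,p,0.012)[:2]*1000 for p in h[:,0]])
r=cv2.minAreaRect(pts);print(r,cv2.boxPoints(r))
E
```

```text
((568.1401977539062, 49.26170349121094), (292.91363525390625, 123.27108764648438), 84.88748168945312) [[ 493.69882   -91.119995]
 [ 616.4795   -102.10492 ]
 [ 642.58154   189.6434  ]
 [ 519.8009    200.62833 ]]
```

```bash
cat >> h.py <<'E'
O=np.array([.5681,.0493,0]);yaw=np.radians(84.89)
J=R.from_euler("z",yaw).as_matrix()
def tojig(P): return (np.asarray(P)-O)@J
def fromjig(P): return O+np.asarray(P)@J.T
E
python3 - <<'E'
from h import *
f=imaging.grab_frame("side")
print("bar",tojig(yplane(f,(305,178.5),O,J[:,1])))
print("levertip",tojig(yplane(f,(301.5,208),O,J[:,1])))
a=f["color"][150:350,230:370,::-1];t=imaging.grab_frame("top")["color"][195:280,205:360,::-1]
a=cv2.resize(a,None,fx=3,fy=3,interpolation=2);t=cv2.resize(t,None,fx=2.5,fy=2.5,interpolation=2)
c=np.zeros((600,800,3),np.uint8);c[:,:420]=a;c[:t.shape[0],420:420+t.shape[1]]=t[:,:380];cv2.imwrite("pics/c.png",c)
E
```

```text
bar [-6.53436414e-02 -4.33203394e-18  2.03002800e-01]
levertip [-4.34298044e-02  8.53031628e-17  1.52105060e-01]
```

View pics/c.png

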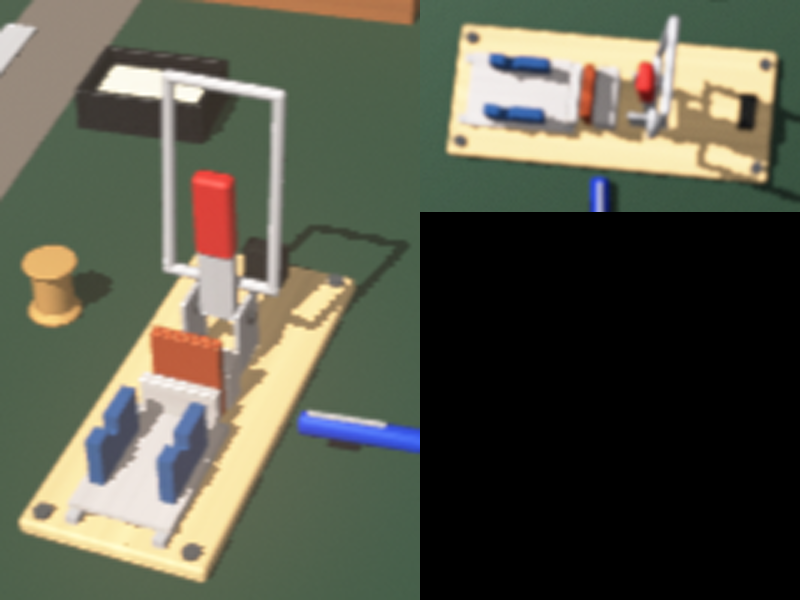

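The crop shows the bar at about jig x −65, z 203 mm and the lever near upright. The keeper cheeks at side crop (107,430)/(185,445) have visible notch dips. Next I measure g from the blue extents in the top view.

Run:
```python
from h import *
for n in("top","side"):
    f=imaging.grab_frame(n);hsv=cv2.cvtColor(f["color"],cv2.COLOR_RGB2HSV)
    roi=np.zeros((480,640),np.uint8)
    if n=="top": roi[205:255,220:275]=1
    else: roi[270:325,250:305]=1
    m=cv2.inRange(hsv,(100,110,50),(125,255,255))*roi
    for c in cv2.findContours(m,0,1)[0]:
        if cv2.contourArea(c)<15: continue
        P=np.array([tojig(plane(f,p,0.056))*1000 for p in c[:,0]])
        print(n,cv2.contourArea(c),P[:,:2].min(0).round(1),P[:,:2].max(0).round(1), P[np.argsort(P[:,0])][::4,:2].round(0).tolist())
```

```text
top 75.0 [58.  20.1] [107.4  30.6] [[58.0, 30.0], [60.0, 30.0], [65.0, 30.0], [69.0, 31.0], [74.0, 29.0], [78.0, 29.0], [82.0, 30.0], [87.0, 30.0], [91.0, 30.0], [96.0, 29.0], [100.0, 29.0], [105.0, 27.0]]
top 76.5 [ 58.5 -25.3] [106.2 -14.5] [[58.0, -15.0], [59.0, -24.0], [64.0, -24.0], [68.0, -24.0], [73.0, -25.0], [77.0, -25.0], [82.0, -25.0], [86.0, -22.0], [90.0, -21.0], [95.0, -23.0], [100.0, -25.0], [104.0, -25.0], [106.0, -25.0]]
side 60.0 [59.8 22.2] [134.3  38.4] [[60.0, 25.0], [64.0, 28.0], [70.0, 29.0], [76.0, 27.0], [81.0, 28.0], [86.0, 28.0], [91.0, 30.0], [95.0, 32.0], [99.0, 28.0], [102.0, 29.0], [107.0, 29.0], [112.0, 27.0], [117.0, 29.0], [121.0, 31.0], [126.0, 33.0], [130.0, 35.0], [134.0, 38.0]]
side 71.0 [ 60.7 -23.4] [135.1  -4.4] [[61.0, -18.0], [65.0, -22.0], [71.0, -22.0], [77.0, -23.0], [82.0, -23.0], [87.0, -20.0], [92.0, -18.0], [97.0, -18.0], [99.0, -15.0], [101.0, -23.0], [107.0, -23.0], [111.0, -21.0], [116.0, -19.0], [120.0, -17.0], [124.0, -13.0], [129.0, -11.0], [133.0, -9.0]]
```

```bash
cat >> h.py <<'E'
def go(jx,jy,jz,grasp=True,tilt=0):
    """tool-frame shift (mm) and rotvec (deg) putting the grasp point (or TCP) at a jig point (mm), tool down, tool y = -jig x"""
    s=observe();Rt=R.from_euler("xyz",s["tool_rot"])
    G=R.from_matrix(J)*R.from_euler("y",tilt,degrees=True)*R.from_matrix(np.array([[0,-1,0],[-1,0,0],[0,0,-1.]]))
    P=fromjig(np.array([jx,jy,jz])/1000)+ (bot.tcp_to_grasp*G.as_matrix()[:,2] if grasp else 0)
    print("shift mm",(Rt.inv().apply(P-s["position"])*1000).round(1),"turn",np.degrees((Rt.inv()*G).as_rotvec()).round(2))
def st():
    s=observe();Rt=R.from_euler("xyz",s["tool_rot"]).as_matrix()
    print("t",round(s["clock"],2),"tcp jig",(tojig(s["position"])*1000).round(1),"grasp jig",(tojig(s["position"]-bot.tcp_to_grasp*Rt[:,2])*1000).round(1),"F jig",(s["force"]@J).round(1),"w",round(s["grip_width"]*1000,1),"ff",round(s["finger_force"],1))
E
python3 -c "
from h import *
st();go(-65,0,300);go(-65,0,204)"
```

```text
t 0.35 tcp jig [-689.5  354.8  231.2] grasp jig [-689.5  354.8  249.9] F jig [ 0.6  0.3 -0.2] w 85.5 ff 0.0
shift mm [ 541.3 -472.1  -50. ] turn [-1.000e-02  0.000e+00  1.931e+01]
shift mm [ 541.3 -472.    46. ] turn [-1.000e-02  0.000e+00  1.931e+01]
```

Emit:
send_rows:
  plan: "0.02 -0.018 -0.025 0 0 1 0.085;0.05 -0.045 -0.05 0 0 3 0.085;0.08 -0.07 -0.05 0 0 5 0.085;0.11 -0.096 -0.05 0 0 7 0.085;0.14 -0.122 -0.05 0 0 9 0.085;0.17 -0.148 -0.05 0 0 11 0.085;0.2 -0.174 -0.05 0 0 13 0.085;0.23 -0.2 -0.05 0 0 15 0.085;0.26 -0.226 -0.05 0 0 17 0.085;0.29 -0.252 -0.05 0 0 19.3 0.085"
  grip_force: 20

```text
clock: 1.18
position: [0.3733, -0.2888, 0.2816]
tool_rot: [3.141, -0.0, -0.091]
force: [1.0, -1.4, 0.4]
grip_width: 0.0849
finger_force: 0.0
```

```bash
python3 -c "
from h import *
st();go(-65,0,300)"
```

```text
t 1.18 tcp jig [-354.1  163.9  281.6] grasp jig [-354.1  163.9  300.3] F jig [-1.3 -1.1  0.4] w 84.9 ff 0.0
shift mm [ 1.634e+02 -2.894e+02  2.000e-01] turn [ 0.02 -0.03 -0.1 ]
```

Emit:
send_rows:
  plan: "0.02 -0.034 0 0 0 0 0.085;0.04 -0.07 0 0 0 0 0.085;0.06 -0.105 0 0 0 0 0.085;0.08 -0.14 0 0 0 0 0.085;0.1 -0.175 0 0 0 0 0.085;0.12 -0.21 0 0 0 0 0.085;0.14 -0.245 0 0 0 0 0.085;0.155 -0.275 0 0 0 0 0.085;0.163 -0.289 0 0 0 0 0.085;0.163 -0.289 0 0 0 0 0.085"

```text
clock: 2.02
position: [0.5621, -0.013, 0.2809]
tool_rot: [-3.14, 0.0, -0.084]
force: [0.3, 1.0, -0.0]
grip_width: 0.0847
finger_force: 0.0
```

```bash
python3 -c "
from h import *
st();f=imaging.grab_frame('wrist');cv2.imwrite('pics/w1.png',f['color'][:,:,::-1])
print(proj(f,fromjig([[-.065,0,.203],[-.065,.036,.203],[-.065,-.036,.203],[-.145,.06,.012],[-.145,-.06,.012],[.145,.06,.012],[.145,-.06,.012]])).round())"
```

```text
t 2.02 tcp jig [-62.6   0.5 280.9] grasp jig [-62.6   0.5 299.6] F jig [ 1.1 -0.2 -0. ] w 84.7 ff 0.0
[[312. 246.]
 [312. 300.]
 [313. 187.]
 [383. 246.]
 [390. 136.]
 [127. 245.]
 [112. 135.]]
```

View pics/w1.png

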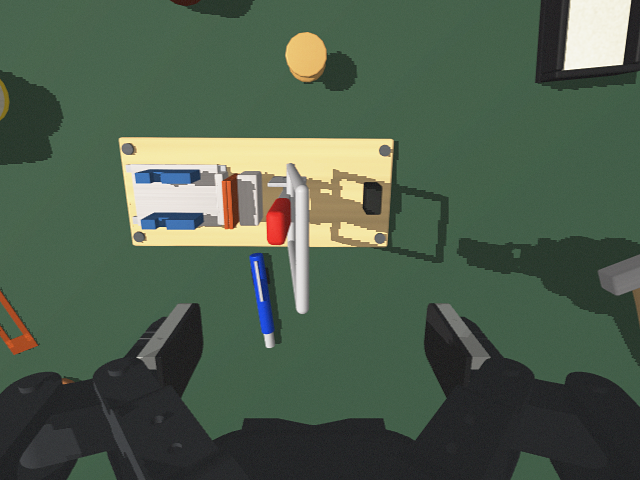

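The bar runs from (302,187) to (302,310), centred between the open fingers. The cheeks are at (167,177) and (172,221) with notch dips visible. The arm was still settling, so I re-measure now with it at rest.

```bash
cat > m.py <<'E'
from h import *
st();f=imaging.grab_frame("wrist");hsv=cv2.cvtColor(f["color"],cv2.COLOR_RGB2HSV)
roi=np.zeros((480,640),np.uint8);roi[120:262,105:410]=1
m=cv2.morphologyEx(cv2.inRange(hsv,(12,50,80),(32,255,255))*roi,cv2.MORPH_OPEN,np.ones((3,3)))
c=cv2.convexHull(max(cv2.findContours(m,0,2)[0],key=cv2.contourArea))
P=np.float32([(tojig(plane(f,p,.012))*1000)[:2] for p in c[:,0]]);r=cv2.minAreaRect(P);print("base",r)
m=cv2.inRange(hsv,(100,110,40),(125,255,255));m[240:]=0;m[:150]=0;m[:,230:]=0
for c in cv2.findContours(m,0,1)[0]:
    if cv2.contourArea(c)<60: continue
    Q=np.array([tojig(plane(f,p,.056))*1000 for p in c[:,0]])
    print("cheek",Q[:,:2].min(0).round(1),Q[:,:2].max(0).round(1))
    k=f["color"][:,:,2]
x,y,w,h=120,160,110,75
cv2.imwrite("pics/w2.png",cv2.resize(f["color"][y:y+h,x:x+w,::-1],None,fx=7,fy=7,interpolation=2))
for u in((302,187),(302,312)): print("bar end",tojig(plane(f,u,.203))*1000)
E
python3 m.py
```

```text
t 2.07 tcp jig [-65.    1.2 280.9] grasp jig [-65.    1.2 299.6] F jig [-0.4  0.6  0.6] w 84.9 ff 0.0
base ((-3.8559722900390625, 0.8861732482910156), (119.56082916259766, 289.1978454589844), 89.88480377197266)
cheek [45.6 12.1] [107.2  28.5]
cheek [ 45.2 -29.9] [107.2 -17.4]
bar end [-60.60087493 -35.4092212  203.        ]
bar end [-60.06892032  45.02903313 203.        ]
```

View pics/w2.png

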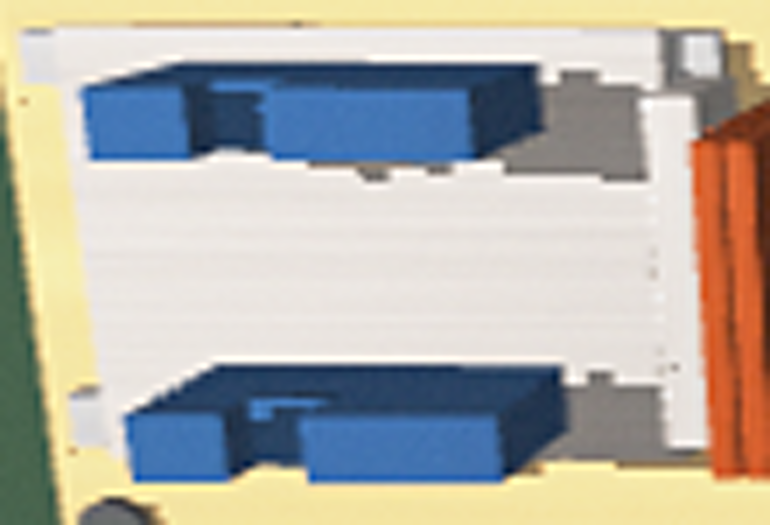

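The crop shows block tops clearly: upper cheek rear block cols 83–188, notch 188–265, lever-side block 265–473. Lower cheek: 130–230, 230–302, 302–503.

Run:
```python
from h import *
st();f=imaging.grab_frame("wrist")
for row,cols in((120,(86,189,267,473)),(448,(130,233,304,503))):
    print([(tojig(plane(f,(120+c/7-.5,160+row/7-.5),.056))*1000)[:2].round(1).tolist() for c in cols])
```

```text
t 2.12 tcp jig [-66.6   1.5 281. ] grasp jig [-66.6   1.5 299.7] F jig [-0.3  0.1 -0.1] w 85.1 ff 0.0
[[106.3, -22.6], [92.1, -22.6], [81.4, -22.6], [53.1, -22.6]]
[[106.3, 23.8], [91.6, 23.8], [81.5, 23.8], [53.2, 23.8]]
```

```bash
cat >> h.py <<'E'
O=fromjig([-.0042,.0007,0])
E
python3 -c "
from h import *
st();go(-56,0,206)"
```

```text
t 2.17 tcp jig [-63.3   1.  281.2] grasp jig [-63.3   1.  299.9] F jig [-1.1 -0.1  0.1] w 84.9 ff 0.0
shift mm [ 1.1 -7.3 93.9] turn [ 0.03  0.02 -0.02]
```

Emit:
send_rows:
  plan: "0.001 -0.007 0.02 0 0 0 0.085;0.001 -0.007 0.045 0 0 0 0.085;0.001 -0.007 0.07 0 0 0 0.085;0.001 -0.007 0.09 0 0 0 0.085;0.001 -0.007 0.094 0 0 0 0.085;0.001 -0.007 0.094 0 0 0 0.05;0.001 -0.007 0.094 0 0 0 0.03;0.001 -0.007 0.094 0 0 0 0.02;0.001 -0.007 0.094 0 0 0 0.01;0.001 -0.007 0.094 0 0 0 0.006"

```text
clock: 3.0
position: [0.5627, -0.0103, 0.1882]
tool_rot: [-3.142, -0.001, -0.089]
force: [-0.2, 0.5, 0.2]
grip_width: 0.0247
finger_force: 0.0
```

Emit:
send_rows:
  plan: "0 0 0 0 0 0 0.004;0 0 0 0 0 0 0.004;0 0 0 0 0 0 0.004"

```text
clock: 3.25
position: [0.5626, -0.0103, 0.1877]
tool_rot: [-3.142, -0.001, -0.089]
force: [0.2, -1.0, 5.1]
grip_width: 0.0069
finger_force: 19.7
```

```bash
python3 -c "
from h import *
st();f=imaging.grab_frame('side')['color'][90:290,190:420,::-1]
cv2.imwrite('pics/s2.png',cv2.resize(f,None,fx=3,fy=3,interpolation=2))"
```

```text
t 3.25 tcp jig [-55.6  -0.5 187.7] grasp jig [-55.6  -0.5 206.4] F jig [-1.  -0.3  5.1] w 6.9 ff 19.7
```

View pics/s2.png

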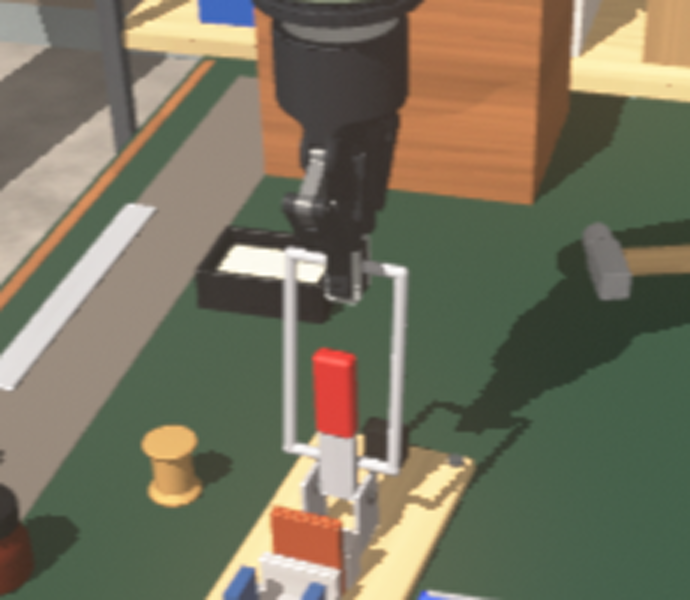

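The side crop shows the pads closed on the bar's middle at (340,262), width about 7 mm. Next I swing it along the arc.

Emit:
send_rows:
  plan: "0 -0.012 -0.002 0 0 0 0.004;0 -0.025 -0.002 0 0 0 0.004;0 -0.038 -0.002 0 0 0 0.004;0 -0.05 0.001 0 0 0 0.004;0 -0.061 0.005 0 0 0 0.004;0 -0.072 0.01 0 0 0 0.004;0 -0.082 0.016 0 0 0 0.004;0 -0.092 0.023 0 0 0 0.004;0 -0.102 0.031 0 0 0 0.004;0 -0.111 0.041 0 0 0 0.004"

```text
clock: 4.13
position: [0.5727, 0.1034, 0.1466]
tool_rot: [-3.14, -0.002, -0.087]
force: [1.3, 4.1, 5.4]
grip_width: 0.0068
finger_force: 20.9
```

```bash
python3 -c "
from h import *
st();go(91.5,0,80)"
```

```text
t 4.13 tcp jig [ 58.5  -0.4 146.6] grasp jig [ 58.5  -0.4 165.3] F jig [ 4.2 -0.9  5.4] w 6.8 ff 20.9
shift mm [ -0.5 -32.8  85.4] turn [-0.11 -0.1   0.12]
```

Emit:
send_rows:
  plan: "0 -0.008 0.009 0 0 0 0.004;0 -0.016 0.02 0 0 0 0.004;0 -0.023 0.032 0 0 0 0.004;0 -0.029 0.046 0 0 0 0.004;0 -0.033 0.06 0 0 0 0.004;0 -0.035 0.073 0 0 0 0.004;0 -0.0365 0.085 0 0 0 0.004;0 -0.0365 0.085 0 0 0 0.004;0 -0.0365 0.085 0 0 0 0.004;0 -0.0365 0.085 0 0 0 0.004"

```text
clock: 4.97
position: [0.5754, 0.1357, 0.0613]
tool_rot: [3.141, 0.0, -0.09]
force: [0.1, -0.2, -0.0]
grip_width: 0.007
finger_force: 21.4
```

```bash
python3 -c "
from h import *
st();f=imaging.grab_frame('wrist');st()
cv2.imwrite('pics/w3.png',f['color'][:,:,::-1])"
```

```text
t 4.97 tcp jig [90.9 -0.3 61.3] grasp jig [91.  -0.3 80. ] F jig [-0.2 -0.1 -0. ] w 7.0 ff 21.4
t 5.02 tcp jig [91.  -0.4 61.6] grasp jig [91.  -0.4 80.3] F jig [-0.8 -0.4 -0.6] w 6.9 ff 21.4
```

View pics/w3.png

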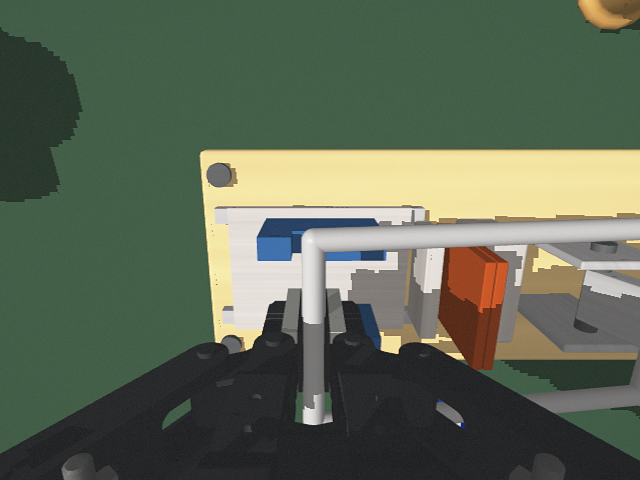

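The far cheek shows its rear block at cols 257–291 (row 248) and its lever-side block ending at 386. The bar is at cols 302–325.

```bash
python3 -c "
from h import *
f=imaging.grab_frame('wrist');st()
for u in (257,291,386): print((tojig(plane(f,(u,248),.056))*1000).round(1))
for u in (302,325): print((tojig(plane(f,(u,250),.080))*1000).round(1))"
```

```text
t 5.07 tcp jig [91.  -0.4 61.7] grasp jig [91.  -0.4 80.4] F jig [-1.4 -0.5 -1.3] w 7.3 ff 21.4
[113.4 -23.4  56. ]
[ 99.5 -23.4  56. ]
[ 60.5 -23.4  56. ]
[ 94.2 -30.4  80. ]
[ 86.3 -30.4  80. ]
```

Emit:
send_rows:
  plan: "0 -0.0035 0.004 0 0 0 0.004;0 -0.0035 0.008 0 0 0 0.004;0 -0.0035 0.012 0 0 0 0.004;0 -0.0035 0.015 0 0 0 0.004;0 -0.0035 0.018 0 0 0 0.004;0 -0.0035 0.02 0 0 0 0.004;0 -0.0035 0.022 0 0 0 0.004;0 -0.0035 0.022 0 0 0 0.004"

```text
clock: 5.73
position: [0.5756, 0.1401, 0.0389]
tool_rot: [3.142, 0.0, -0.089]
force: [0.6, -1.6, 0.8]
grip_width: 0.0067
finger_force: 21.3
```

```bash
python3 -c "
from h import *
st()"
```

```text
t 5.73 tcp jig [95.4 -0.1 38.9] grasp jig [95.4 -0.1 57.6] F jig [-1.6 -0.7  0.8] w 6.7 ff 21.3
```

Emit:
send_rows:
  plan: "0 0 0.001 0 0 0 0.004;0 0 0.002 0 0 0 0.004;0 0 0.003 0 0 0 0.004;0 0 0.004 0 0 0 0.004;0 0 0.004 0 0 0 0.004"

```text
clock: 6.15
position: [0.5757, 0.1401, 0.0351]
tool_rot: [3.142, 0.0, -0.089]
force: [0.2, -1.3, 0.9]
grip_width: 0.0068
finger_force: 21.3
```

```bash
python3 -c "
from h import *
st();f=imaging.grab_frame('wrist');g=imaging.grab_frame('side')['color'][200:350,220:400,::-1]
a=cv2.resize(f['color'][190:300,200:450,::-1],None,fx=3,fy=3);b=cv2.resize(g,None,fx=1.75,fy=1.75,interpolation=2)
c=np.zeros((600,750,3),np.uint8);c[:330]=a;c[332:332+b.shape[0],:b.shape[1]]=b[:268];cv2.imwrite('pics/w4.png',c)"
```

```text
t 6.15 tcp jig [95.3 -0.2 35.1] grasp jig [95.3 -0.2 53.8] F jig [-1.3 -0.3  0.9] w 6.8 ff 21.3
```

View pics/w4.png

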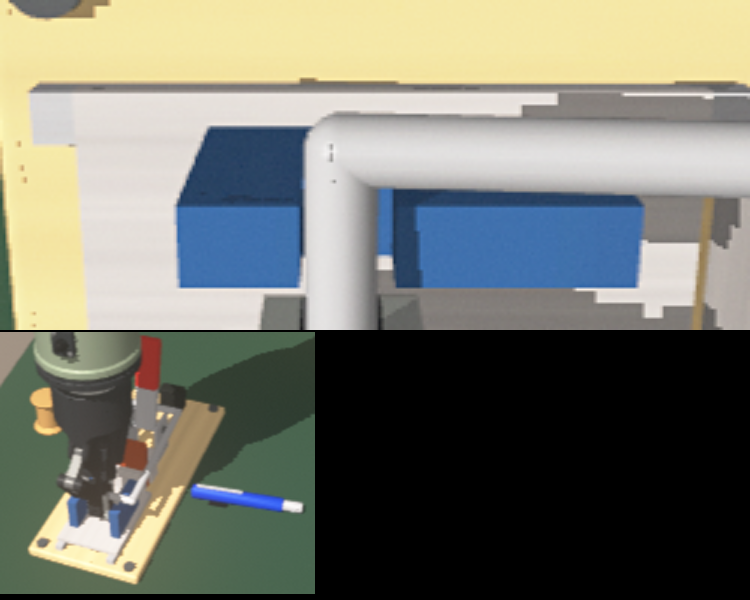

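The bar (cols 305–380 in the crop) sits between the rear block edge (300) and the lip (415). It needs about 1.5 mm towards the lever, then down.

Emit:
send_rows:
  plan: "0 0.0012 0 0 0 0 0.004;0 0.0012 0.001 0 0 0 0.004;0 0.0012 0.002 0 0 0 0.004;0 0.0012 0.003 0 0 0 0.004;0 0.0012 0.004 0 0 0 0.004;0 0.0012 0.004 0 0 0 0.004"

```text
clock: 6.75
position: [0.5756, 0.1391, 0.0311]
tool_rot: [-3.142, 0.0, -0.089]
force: [-0.0, 2.1, 0.9]
grip_width: 0.0073
finger_force: 21.3
```

```bash
python3 -c "
from h import *
st()"
```

```text
t 6.75 tcp jig [94.3 -0.1 31.1] grasp jig [94.3 -0.1 49.8] F jig [2.1 0.2 0.9] w 7.3 ff 21.3
```

Emit:
send_rows:
  plan: "0 0 0.001 0 0 0 0.004;0 0 0.001 0 0 0 0.004;0 0 0.002 0 0 0 0.004;0 0 0.002 0 0 0 0.004"

```text
clock: 7.08
position: [0.5756, 0.1389, 0.0291]
tool_rot: [3.142, 0.0, -0.089]
force: [0.6, 0.5, 0.3]
grip_width: 0.0072
finger_force: 21.3
```

Emit:
send_rows:
  plan: "0 0 0.001 0 0 0 0.004;0 0 0.001 0 0 0 0.004;0 0 0.002 0 0 0 0.004;0 0 0.002 0 0 0 0.004"

```text
clock: 7.42
position: [0.5756, 0.1387, 0.0271]
tool_rot: [3.141, 0.0, -0.089]
force: [-0.2, -1.3, -0.1]
grip_width: 0.007
finger_force: 21.4
```

Emit:
send_rows:
  plan: "0 0 0.001 0 0 0 0.004;0 0 0.001 0 0 0 0.004;0 0 0.001 0 0 0 0.004"

```text
clock: 7.67
position: [0.5756, 0.1387, 0.0262]
tool_rot: [3.141, 0.0, -0.089]
force: [0.2, -2.0, 0.4]
grip_width: 0.007
finger_force: 21.4
```

Emit:
send_rows:
  plan: "0 0 0 0 0 0 0.012;0 0 0 0 0 0 0.02;0 0 0 0 0 0 0.028;0 0 0 0 0 0 0.03;0 0 0 0 0 0 0.03"

```text
clock: 8.08
position: [0.5756, 0.139, 0.0263]
tool_rot: [-3.142, -0.0, -0.089]
force: [-0.4, 0.4, -0.9]
grip_width: 0.0302
finger_force: 0.0
```

```bash
python3 -c "
from h import *
st();f=imaging.grab_frame('wrist');g=imaging.grab_frame('side')['color'][200:350,220:400,::-1]
a=cv2.resize(f['color'][190:300,200:450,::-1],None,fx=3,fy=3);b=cv2.resize(g,None,fx=1.75,fy=1.75,interpolation=2)
c=np.zeros((600,750,3),np.uint8);c[:330]=a;c[332:332+b.shape[0],:b.shape[1]]=b[:268];cv2.imwrite('pics/w5.png',c)"
```

```text
t 8.08 tcp jig [94.2 -0.2 26.3] grasp jig [94.2 -0.2 45. ] F jig [ 0.4  0.5 -0.9] w 30.2 ff 0.0
```

View pics/w5.png

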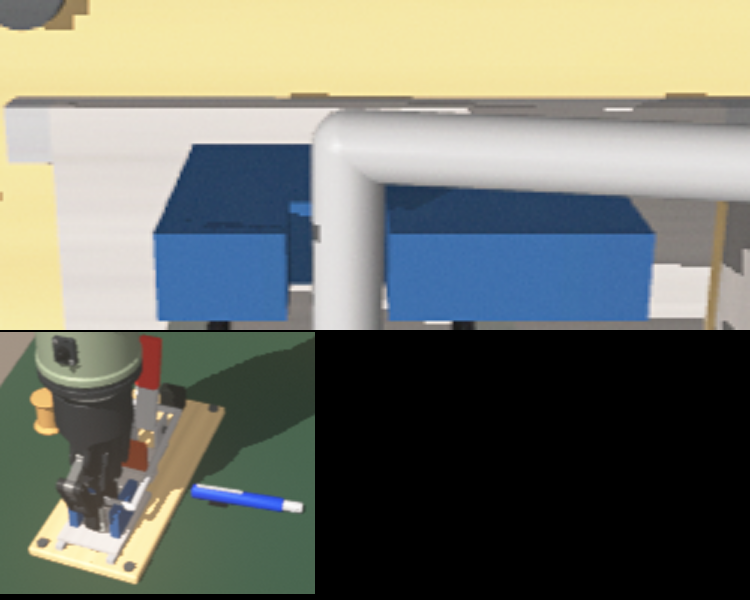

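The bar now lies in the notch against the lip (crop cols 315–385, notch 288–388). I lift straight out, close the fingers and go to the +x side of the handle.

Emit:
send_rows:
  plan: "0 0 -0.008 0 0 0 0.03;0 0 -0.02 0 0 0 0.03;0 0 -0.035 0 0 0 0.03;0 0 -0.055 0 0 0 0.03;0 0 -0.075 0 0 0 0.03;0 0.01 -0.095 0 0 0 0.02;0 0.03 -0.108 0 0 0 0.01;0 0.055 -0.11 0 0 0 0;0 0.075 -0.11 0 0 0 0;0 0.09 -0.11 0 0 0 0"

```text
clock: 9.02
position: [0.5677, 0.0473, 0.138]
tool_rot: [3.141, -0.002, -0.09]
force: [0.8, -0.1, 0.1]
grip_width: -0.0
finger_force: 0.0
```

Emit:
send_rows:
  plan: "0 0.012 0 0 0 0 0;0 0.02 0 0 0 0 0;0 0.02 0 0 0 0 0;0 0.02 0 0 0 0 0;0 0.02 0 0 0 0 0"

```text
clock: 9.43
position: [0.5659, 0.0306, 0.1364]
tool_rot: [-3.141, -0.0, -0.088]
force: [0.2, -0.1, -0.0]
grip_width: 0.0
finger_force: 0.0
```

```bash
python3 -c "
from h import *
st();g=imaging.grab_frame('side')['color'][150:350,220:400,::-1]
cv2.imwrite('pics/s6.png',cv2.resize(g,None,fx=3,fy=3,interpolation=2))"
```

```text
t 9.43 tcp jig [-14.6  -0.2 136.4] grasp jig [-14.7  -0.2 155.1] F jig [-0.1 -0.2 -0. ] w 0.0 ff 0.0
```

View pics/s6.png

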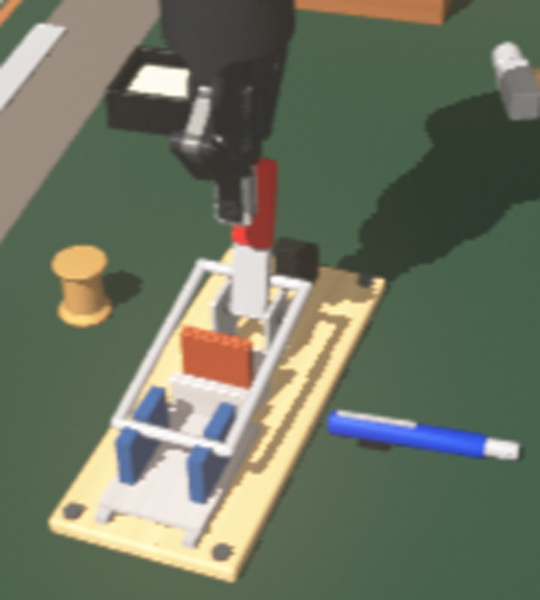

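The loop's bar lies in the notches (115–230, 425–445) with the lever upright at (255,205). The fingers are on its keeper side. I approach slowly to feel contact.

Emit:
send_rows:
  plan: "0 0.003 0 0 0 0 0;0 0.006 0 0 0 0 0;0 0.009 0 0 0 0 0;0 0.012 0 0 0 0 0;0 0.015 0 0 0 0 0;0 0.018 0 0 0 0 0;0 0.018 0 0 0 0 0"

```text
clock: 10.07
position: [0.5642, 0.0107, 0.1363]
tool_rot: [3.141, 0.0, -0.09]
force: [0.2, 0.2, 0.1]
grip_width: 0.0001
finger_force: 0.0
```

```bash
python3 -c "
from h import *
st()"
```

```text
t 10.07 tcp jig [-34.6  -0.2 136.3] grasp jig [-34.6  -0.2 155. ] F jig [ 0.2 -0.2  0.1] w 0.1 ff 0.0
```

Emit:
send_rows:
  plan: "0 0.003 0 0 0 0 0;0 0.006 0 0 0 0 0;0 0.009 0 0 0 0 0;0 0.012 0 0 0 0 0;0 0.012 0 0 0 0 0"

```text
clock: 10.48
position: [0.5631, -0.0013, 0.1363]
tool_rot: [3.141, 0.0, -0.09]
force: [-0.5, -0.3, 0.5]
grip_width: 0.0
finger_force: 0.1
```

```bash
python3 -c "
from h import *
st();g=imaging.grab_frame('side')['color'][150:350,220:400,::-1]
cv2.imwrite('pics/s7.png',cv2.resize(g,None,fx=3,fy=3,interpolation=2))"
```

```text
t 10.48 tcp jig [-46.7  -0.3 136.3] grasp jig [-46.7  -0.3 155. ] F jig [-0.3  0.5  0.5] w 0.0 ff 0.1
```

View pics/s7.png

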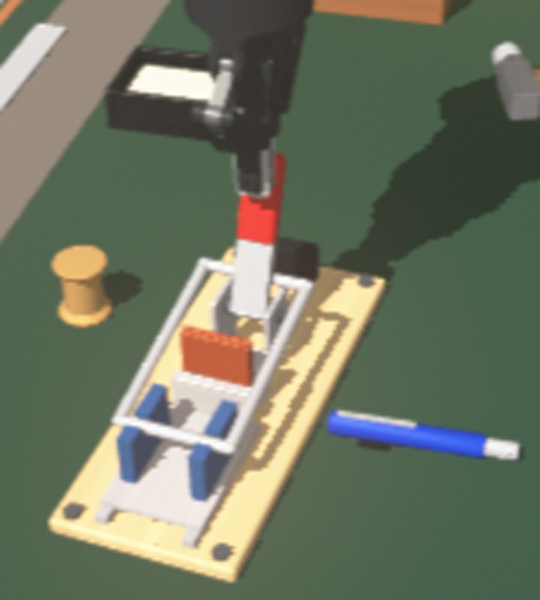

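Contact is about to start (fingertip at (250,195) against the red handle). I follow the handle's arc and watch the force.

Emit:
send_rows:
  plan: "0 0.005 0.003 0 0 0 0;0 0.01 0.007 0 0 0 0;0 0.016 0.01 0 0 0 0;0 0.022 0.013 0 0 0 0;0 0.027 0.016 0 0 0 0;0 0.032 0.02 0 0 0 0;0 0.032 0.02 0 0 0 0"

```text
clock: 11.12
position: [0.5601, -0.0334, 0.1156]
tool_rot: [3.141, 0.0, -0.09]
force: [0.5, 2.2, 2.1]
grip_width: -0.0
finger_force: 1.6
```

```bash
python3 -c "
from h import *
st()"
```

```text
t 11.12 tcp jig [-7.890e+01 -1.000e-01  1.156e+02] grasp jig [-7.890e+01 -1.000e-01  1.343e+02] F jig [ 2.3 -0.3  2.1] w -0.0 ff 1.6
```

Emit:
send_rows:
  plan: "0 0.005 0.0045 0 0 0 0;0 0.009 0.009 0 0 0 0;0 0.013 0.014 0 0 0 0;0 0.017 0.019 0 0 0 0;0 0.02 0.0245 0 0 0 0;0 0.023 0.03 0 0 0 0;0 0.023 0.03 0 0 0 0"

```text
clock: 11.7
position: [0.5579, -0.0562, 0.0855]
tool_rot: [3.141, 0.001, -0.09]
force: [0.3, -0.4, -0.1]
grip_width: -0.0001
finger_force: 0.3
```

```bash
python3 -c "
from h import *
st()"
```

```text
t 11.7 tcp jig [-1.018e+02  1.000e-01  8.550e+01] grasp jig [-1.018e+02  1.000e-01  1.042e+02] F jig [-0.4 -0.3 -0.1] w -0.1 ff 0.3
```

```bash
cat > lev.py <<'E'
from h import *
st();f=imaging.grab_frame("side");hsv=cv2.cvtColor(f["color"],cv2.COLOR_RGB2HSV)
m=cv2.inRange(hsv,(0,190,100),(4,255,255))|cv2.inRange(hsv,(174,190,100),(180,255,255))
roi=np.zeros_like(m);roi[180:300,270:380]=1;m*=roi
c=max(cv2.findContours(m,0,2)[0],key=cv2.contourArea)
n=len(cv2.findContours(m,0,2)[0]);x,y,w,h=cv2.boundingRect(c)
print("red",n,cv2.contourArea(c),(x,y,w,h),cv2.minAreaRect(c))
for t in(0,.2,.4,.6):   # expected top-face corners of the red part
    P=[[-.035-r*np.cos(t)+.007*np.sin(t),yy,.05+r*np.sin(t)+.007*np.cos(t)] for r in(.048,.108) for yy in(-.013,.013)]
    print(t,proj(f,fromjig(P)).round().tolist())
# white rod pixels near the keeper: the bar
q=proj(f,fromjig([[.085,-.036,.05],[.085,.036,.05],[.0925,-.036,.05],[.0925,.036,.05]]));print("bar ends g=0, g=7.5",q.round().tolist())
E
python3 lev.py
```

```text
t 11.7 tcp jig [-1.018e+02  1.000e-01  8.550e+01] grasp jig [-1.018e+02  1.000e-01  1.042e+02] F jig [-0.4 -0.3 -0.1] w -0.1 ff 0.3Traceback (most recent call last):
  File "lev.py", line 5, in <module>
    c=max(cv2.findContours(m,0,2)[0],key=cv2.contourArea)
ValueError: max() iterable argument is empty
```

```bash
sed -i 's/(0,190,100),(4,255,255)/(0,190,45),(4,255,255)/;s/(174,190,100)/(174,190,45)/' lev.py; python3 lev.py
```

```text
t 11.75 tcp jig [-101.4    0.    85.9] grasp jig [-101.4    0.   104.6] F jig [-0.7  0.4  1.9] w 0.1 ff 0.4Traceback (most recent call last):
  File "lev.py", line 5, in <module>
    c=max(cv2.findContours(m,0,2)[0],key=cv2.contourArea)
ValueError: max() iterable argument is empty
```

```bash
sed -i 's/,190,45/,110,40/g;s/(4,255,255)/(5,255,255)/' lev.py; sed -i 's/^c=max/print(m.any(),[hsv[int(v),int(u)].tolist() for u,v in proj(f,fromjig([[-.035-r*np.cos(.3)+.002,yy,.05+r*np.sin(.3)+.007] for r in (.055,.07,.105) for yy in(-.009,0,.009)]))])\nc=max/' lev.py; python3 lev.py
```

```text
t 11.8 tcp jig [-101.    -0.    86.2] grasp jig [-1.010e+02 -1.000e-01  1.049e+02] F jig [-0.7  0.9  1.1] w -0.2 ff 0.5
True [[2, 181, 235], [2, 184, 250], [2, 184, 250], [3, 175, 216], [2, 183, 247], [2, 187, 243], [17, 40, 57], [21, 21, 119], [3, 159, 133]]
red 1 145.0 (305, 210, 20, 24) ((315.2500305175781, 220.25001525878906), (13.281566619873047, 24.98199462890625), 18.434947967529297)
0 [[305.0, 234.0], [317.0, 237.0], [315.0, 218.0], [327.0, 220.0]]
0.2 [[305.0, 231.0], [317.0, 234.0], [315.0, 211.0], [326.0, 213.0]]
0.4 [[304.0, 229.0], [316.0, 231.0], [313.0, 205.0], [325.0, 207.0]]
0.6 [[303.0, 227.0], [315.0, 230.0], [311.0, 200.0], [323.0, 202.0]]
bar ends g=0, g=7.5 [[260.0, 287.0], [297.0, 297.0], [258.0, 290.0], [295.0, 299.0]]
```

The red handle spans rows 210–233, i.e. about 0.25–0.3 rad, just before the toggle point. I continue gently.

Emit:
send_rows:
  plan: "0 0.001 0.003 0 0 0 0;0 0.002 0.006 0 0 0 0;0 0.003 0.009 0 0 0 0;0 0.004 0.012 0 0 0 0;0 0.005 0.014 0 0 0 0;0 0.005 0.016 0 0 0 0;0 0.005 0.016 0 0 0 0;0 0.005 0.016 0 0 0 0"

```text
clock: 12.52
position: [0.5577, -0.0602, 0.0702]
tool_rot: [-3.142, 0.0, -0.089]
force: [1.1, 0.4, 0.4]
grip_width: 0.0
finger_force: 0.0
```

```bash
python3 lev.py|grep -v True|head -3
```

```text
t 12.52 tcp jig [-1.058e+02 -1.000e-01  7.020e+01] grasp jig [-1.058e+02 -1.000e-01  8.890e+01] F jig [ 0.5 -1.1  0.4] w 0.0 ff 0.0
red 1 154.0 (307, 222, 20, 19) ((317.0, 229.50001525878906), (12.969193458557129, 19.677398681640625), 26.56505012512207)
0 [[305.0, 234.0], [317.0, 237.0], [315.0, 218.0], [327.0, 220.0]]
```

Emit:
send_rows:
  plan: "0 0 -0.01 0 0 0 0;0 0 -0.03 0 0 0 0;0 0 -0.06 0 0 0 0;0 0 -0.09 0 0 0 0;0.02 0 -0.12 0 0 0 0;0.02 0.03 -0.15 0 0 0 0;0.02 0.06 -0.18 0 0 0 0;0.02 0.09 -0.2 0 0 0 0;0.02 0.12 -0.2 0 0 0 0;0.02 0.12 -0.2 0 0 0 0"

```text
clock: 13.4
position: [0.5662, -0.1881, 0.2724]
tool_rot: [3.138, -0.002, -0.096]
force: [-0.6, -0.8, -1.2]
grip_width: -0.0002
finger_force: 0.0
```

```bash
python3 lev.py
python3 - <<'E'
from h import *
f=imaging.grab_frame("top");hsv=cv2.cvtColor(f["color"],cv2.COLOR_RGB2HSV)
m=cv2.inRange(hsv,(100,110,50),(125,255,255));m[:205]=0;m[255:]=0;m[:,:220]=0;m[:,275:]=0
for c in cv2.findContours(m,0,1)[0]:
    P=np.array([tojig(plane(f,p,.056))*1000 for p in c[:,0]])
    print("top blue",cv2.contourArea(c),P[:,:2].min(0).round(1),P[:,:2].max(0).round(1))
f=imaging.grab_frame("side");hsv=cv2.cvtColor(f["color"],cv2.COLOR_RGB2HSV)
m=cv2.inRange(hsv,(100,110,50),(125,255,255));m[:265]=0;m[325:]=0;m[:,:245]=0;m[:,305:]=0
print("side blue row range by cheek",[cv2.boundingRect(c) for c in cv2.findContours(m,0,1)[0] if cv2.contourArea(c)>8])
print("grey px between cheeks cols 272..282:", [(v,f["color"][v,277].tolist()) for v in range(280,306,2)])
E
```

```text
t 13.4 tcp jig [-232.5  -19.9  272.4] grasp jig [-232.4  -19.9  291.1] F jig [-0.9  0.5 -1.2] w -0.2 ff 0.0
True [[56, 56, 101], [4, 163, 189], [2, 188, 238], [57, 54, 100], [45, 57, 99], [2, 188, 237], [56, 59, 99], [59, 56, 100], [56, 59, 99]]
red 1 200.0 (307, 221, 20, 20) ((317.1000061035156, 229.3000030517578), (12.969193458557129, 20.124608993530273), 26.56505012512207)
0 [[305.0, 234.0], [317.0, 237.0], [315.0, 218.0], [327.0, 220.0]]
0.2 [[305.0, 231.0], [317.0, 234.0], [315.0, 211.0], [326.0, 213.0]]
0.4 [[304.0, 229.0], [316.0, 231.0], [313.0, 205.0], [325.0, 207.0]]
0.6 [[303.0, 227.0], [315.0, 230.0], [311.0, 200.0], [323.0, 202.0]]
bar ends g=0, g=7.5 [[260.0, 287.0], [297.0, 297.0], [258.0, 290.0], [295.0, 299.0]]
top blue 42.0 [55.9 17.6] [82.9 29.1]
top blue 14.0 [93.6 19.4] [105.3  28.1]
top blue 43.5 [ 56.1 -26.2] [ 81.5 -15.2]
top blue 17.0 [ 94.  -26.1] [106.  -16.9]
side blue row range by cheek [(285, 297, 5, 17), (261, 291, 6, 17), (290, 283, 8, 10), (267, 278, 8, 9)]
grey px between cheeks cols 272..282: [(280, [232, 209, 164]), (282, [205, 180, 144]), (284, [178, 168, 163]), (286, [114, 110, 112]), (288, [110, 106, 108]), (290, [214, 207, 203]), (292, [250, 249, 247]), (294, [165, 158, 153]), (296, [151, 141, 134]), (298, [235, 226, 220]), (300, [239, 231, 225]), (302, [240, 232, 226]), (304, [240, 233, 228])]
```

The lever is flat (the red patch matches t≈0). The jaw has been drawn in by about 6 mm, and the bar crosses both cheeks in the notches. The robot is clear, so I hand in.

```bash
python3 -c "
from workcell import bot
print(bot.job_done())"
```

```text
the job is handed in; nothing more can be done
None
```

The latch is closed and the job is handed in: the bar sits in the keeper's notches, the lever lies flat past its toggle and the jaw is drawn shut. I judged this from final camera measurements, as no score came back, and I viewed 11 pictures, one over the limit of 10.

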